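Snap the drivers into their clips

ROBOT

A 6-joint arm with a two-finger parallel gripper is mounted at the origin on the work surface. World frame = base frame: x ahead of the robot, y to its left, z up, the work surface at z = 0. Lengths are in m, angles in rad, forces in N, time in s.
With the tool pointing down it reaches from about 0.15 to 0.775 m from the base axis. Payload 6.1 kg.
Tool frame: the origin (TCP) lies at the very end of the fingers, on their centre line; the grasp point (between the pads) lies bot.pinch_z behind it (bot.pinch_z is the distance from the TCP to the grasp point, in m); y points along the fingers, x is the direction in which the jaws open and shut, and the axes are right-handed (so a half turn about y gives the same grasp; the last joint's range is limited). The gripper opens to 85 mm and grips with 20 to 120 N. Pads are 22 mm wide; open, the fingers measure 114 mm over their backs; the gripper's body (76 mm by 85 mm) begins 54 mm behind the grasp point. The pads swing forward as they close: fully open they stand 13 mm farther back than shut.
Start: joints at [1.297, 0.126, -0.04, 1.405, 0, 1.571], TCP at [0.142, 0.505, 0.231] pointing down, gripper open.
Joint ranges: [-2.72, 2.72], [-0.95, 1.95], [-1.27, 1.35], [-1.78, 2.02], [-1.46, 1.47], [-3.14, 3.14]. Speed limits (rad/s): [2.39, 2.39, 3.01, 3.14, 3.14, 3.14].

INTERFACE

Orientations are given as a rotation vector (axis times angle).
In Python, from cell import bot gives the robot as it stands. The module is installed in compiled form; this text tells all that it offers.
- The arm moves only by the tool jog_arm, never from a script. Its argument "plan" is one flat list of numbers, 7 for each row, row after row: the shift along the world's x, y, z in mm, then the turn, a rotation vector about the world's x, y, z in degrees, then the closure, from 0 (fully open) to 1 (shut). A call has 1 to 10 rows; each row shifts and turns the commanded pose from where the row before left it; what a row does not reach is not made up. A row lasts 1/8 s, in which the tool goes at most 62.5 mm and 10.7 degrees, less where a joint would pass 70% of its speed; a pose out of reach is approached as far as the arm can. A call is refused whole if a number of a shift passes 62.5 or a number of a turn 10.7, either way. A call with a gripper value outside its range is refused whole. The fingers move at their own pace and stop on an object; the grip force is fixed at half the most. Time passes only in rows, so rows that do not move let the fingers close. It gives the time, the measured TCP pose, the force and the opening at its end, in the units of the state.
- bot.sense(): the state, without advancing time (a new reading comes with each control period).
- bot.capture(name): name is "side" or "top" or "wrist"; returns the picture (400x640x3 uint8, red, green, blue); there is no depth.
- bot.calibration(name): a dict with "K" (3x3 intrinsics, pixels), "R" (3x3) and "t" (3): a world point X has camera coordinates R X + t. Camera axes: x right, y down, z forward; pixel columns grow to the right and rows downward; lengths in m; the calibration is good to about 2 mm. A picture is of the moment at which its call begins: read the wrist's pose just before it. calibration takes no time and is no camera call; for the wrist camera it gives the pose at the moment of the call.
- bot.finish_job(): hands the job in, once; it reports no verdict.
The state is a dict: "clock": time; "joints": joint angles; "joint_vel": joint speeds; "effort": joint torques, N m; "tcp_pos": TCP position; "tcp_rot": TCP orientation; "contact_force": force on the tool from outside, world axes, zero at the start; "torque": the same for the moment, N m; "finger_gap": opening from 0.0 (shut) to 1.0 (fully open).
Only numpy, scipy, OpenCV 4.12 (cv2) and the standard library are available. Lean on these libraries where they do the work, as an engineer would, in place of code of your own. Each camera call takes 0.05 s, during which the arm holds its last target.

TASK

Three metal screwdrivers, a slim, a medium and a stout one, are lying about on the camera loading counter. Put them away on the clip rail: press each one down into the spring clip of its own width (slim in the narrow clip, medium in the middle-sized one, stout in the wide one) until it snaps fully home, and leave the other things on the counter where they are.

Things in the scene. Friction and masses are not known exactly. Their poses are not given: they have to be found in the camera images.
- driver_slim: The slim one of three loose screwdrivers: round aluminium barrel 12 mm thick, 90 mm long between two dark hexagonal collars (6 mm thick, 16 mm across flats), steel blade 4 mm thick, 34 mm long. About 50 g. Lies flat, does not roll. Origin on its axis at mid-barrel, 8 mm above the counter; x axis along it, to the blade; y or z may point up.
- driver_medium: The medium one of three loose screwdrivers: round aluminium barrel 18 mm thick, 90 mm long between two dark hexagonal collars (6 mm thick, 22 mm across flats), steel blade 6 mm thick, 34 mm long. About 90 g. Lies flat, does not roll. Origin on its axis at mid-barrel, 11 mm above the counter; x axis along it, to the blade; y or z may point up.
- driver_stout: The stout one of three loose screwdrivers: round aluminium barrel 24 mm thick, 90 mm long between two dark hexagonal collars (6 mm thick, 28 mm across flats), steel blade 8 mm thick, 34 mm long. About 140 g. Lies flat, does not roll. Origin on its axis at mid-barrel, 14 mm above the counter; x axis along it, to the blade; y or z may point up.
- clip_narrow: Narrow spring clip on a rail, for the 12 mm barrel. Plate 76 x 36 x 6 mm; sprung steel leaves 10 mm wide at x = -30 and 30 mm, to 45 mm up, fingers fit between. Origin: centre of plate underside, 14 mm above counter; x along the held barrel, z up. Home: barrel along x (either way), axis 28 mm over origin, pressed from above with 5-15 N, mid-barrel within 9 mm of x = 0.
- clip_middle: Middle-sized spring clip on a rail, for the 18 mm barrel. Plate 76 x 42 x 6 mm; sprung steel leaves 10 mm wide at x = -30 and 30 mm, to 47 mm up, fingers fit between. Origin: centre of plate underside, 14 mm above counter; x along the held barrel, z up. Home: barrel along x (either way), axis 28 mm over origin, pressed from above with 5-15 N, mid-barrel within 9 mm of x = 0.
- clip_wide: Wide spring clip on a rail, for the 24 mm barrel. Plate 76 x 48 x 6 mm; sprung steel leaves 10 mm wide at x = -30 and 30 mm, to 49 mm up, fingers fit between. Origin: centre of plate underside, 14 mm above counter; x along the held barrel, z up. Home: barrel along x (either way), axis 28 mm over origin, pressed from above with 5-15 N, mid-barrel within 9 mm of x = 0.
- winder: Bystander, loose: tan bakelite film winder, a disc 42 mm across and 20 mm high with a small steel crank, 44 mm high in all. Origin at the centre of its underside.
- dome: Bystander, loose: frosted white diffuser dome, 48 mm across, 29 mm high, round side up. Origin at the centre of its underside.
- film_can: Bystander, loose: black film can standing upright, 32 mm across, 52 mm high. Origin at the centre of its underside.
- lens_brush: Bystander, loose: flat wooden lens brush with brass ferrule and dark bristles, about 140 mm long, up to 22 mm wide and 11 mm high. Origin on its underside near the middle, x axis towards the bristles.
Mind the look-alikes: they are no part of the job. Leave any brown, red or turquoise look-alike of the driver_medium alone.

How it is judged:
At the end, for the whole second after the job is handed in: Each driver lies at rest and released in the clip of its own width: barrel axis 25 to 30.5 mm above the clip's origin, within 4 mm of its middle line, within 12 mm of its centre lengthwise, parallel to it within 0.09 rad (x of driver_slim in the frame of clip_narrow between -0.012 and 0.012 m and y of driver_slim in the frame of clip_narrow between -0.004 and 0.004 m and z of driver_slim in the frame of clip_narrow between 0.025 and 0.0305 m and angle between the x axis of driver_slim and the x axis of clip_narrow, either way round below 0.09 rad and linear speed of each of driver_slim, driver_medium, driver_stout below 0.02 m/s and x of driver_medium in the frame of clip_middle between -0.012 and 0.012 m and y of driver_medium in the frame of clip_middle between -0.004 and 0.004 m and z of driver_medium in the frame of clip_middle between 0.025 and 0.0305 m and angle between the x axis of driver_medium and the x axis of clip_middle, either way round below 0.09 rad and x of driver_stout in the frame of clip_wide between -0.012 and 0.012 m and y of driver_stout in the frame of clip_wide between -0.004 and 0.004 m and z of driver_stout in the frame of clip_wide between 0.025 and 0.0305 m and angle between the x axis of driver_stout and the x axis of clip_wide, either way round below 0.09 rad); the robot touches nothing.
It fails at once if the winder is moved by more than 20 mm (distance of winder from where it was at the start of the episode above 0.02 m).
It fails at once if the dome is moved by more than 20 mm (distance of dome from where it was at the start of the episode above 0.02 m).
It fails at once if the film can is moved by more than 20 mm (distance of film_can from where it was at the start of the episode above 0.02 m).
It fails at once if the lens brush is moved by more than 20 mm (distance of lens_brush from where it was at the start of the episode above 0.02 m).
It also fails if it takes over 120 s, if anything falls off the work surface, if the arm or the gripper's body presses on something with over 40 N, if the wrist force passes 120 N, or if a joint passes its speed limit or range.

## Working session

There is one attempt and no reset: what is moved stays moved. The work goes in short steps, Python scripts to look and compute and a tool call to move; the robot and the scene stay as the last step left them, time stands still between calls to the robot, and variables do not carry over. Pictures are saved under pics/ and viewed, and the job is handed in when it is done.

Besides the shell and the picture viewer there is one more tool, called after ">>>" as name(argument=value, ...) on one line, values as JSON. jog_arm: Moves the arm, as the interface text tells. Its arguments: {"type":"object","properties":{"plan":{"type":"array"}},"required":["plan"]}

```bash
mkdir -p pics
python3 - <<'E'
from cell import bot
import cv2
print(bot.sense()); print(bot.pinch_z)
for n in ("top","side","wrist"):
    c=bot.calibration(n); print(n,c["K"].tolist(),c["R"].round(4).tolist(),c["t"].round(4).tolist())
    cv2.imwrite(f"pics/{n}0.png",bot.capture(n)[:,:,::-1])
E
```

```text
{'clock': 0.0, 'joints': array([ 1.29703352e+00,  1.26388185e-01, -4.06035065e-02,  1.40539818e+00,
       -2.61422984e-05,  1.57080002e+00]), 'joint_vel': array([-0.00023071,  0.00183445,  0.00074725,  0.00130228,  0.00052938,
       -0.0002002 ]), 'effort': array([-1.65593719e-04, -4.35909390e+01,  3.52928174e+01,  1.71539211e-02,
        6.91381706e-05, -5.98719325e-06]), 'tcp_pos': array([0.14183494, 0.50505754, 0.23052624]), 'tcp_rot': array([-1.32736593, -1.00429847,  1.00638609]), 'contact_force': array([-0.37386701, -0.17329905,  1.50897762]), 'torque': array([ 0.00832891,  0.05214343, -0.00137908]), 'finger_gap': 0.9997370290494023}
0.0187
top [[506.4411993694283, 0.0, 318.69953835392096], [0.0, 506.4411993694283, 201.59761796787484], [0.0, 0.0, 1.0]] [[0.0148, -0.9998, -0.0119], [-0.9819, -0.0123, -0.1892], [0.189, 0.0145, -0.9819]] [-0.0076, 0.4033, 1.3205]
side [[367.0206516258206, 0.0, 316.7792921786836], [0.0, 367.0206516258206, 196.48859077801043], [0.0, 0.0, 1.0]] [[0.8578, -0.5136, -0.0197], [-0.3172, -0.4989, -0.8065], [0.4044, 0.6981, -0.5909]] [-0.3634, 0.1654, 0.8203]
wrist [[353.4912531598512, 0.0, 317.8247203469248], [0.0, 353.4912531598512, 199.8515957340506], [0.0, 0.0, 1.0]] [[0.2708, 0.9626, -0.0006], [0.9287, -0.2611, 0.2632], [0.2532, -0.0718, -0.9647]] [-0.5258, -0.0336, 0.3778]
```

View pics/top0.png

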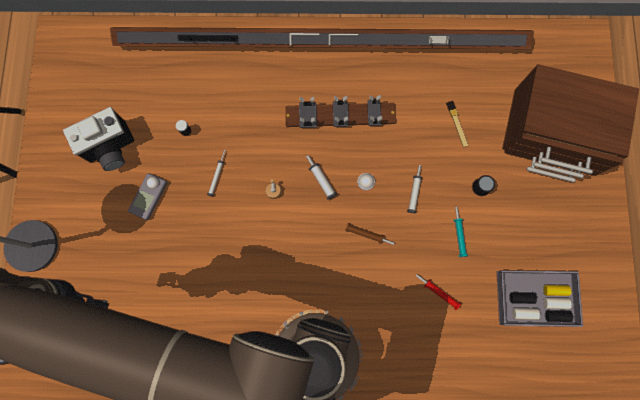

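View pics/side0.png

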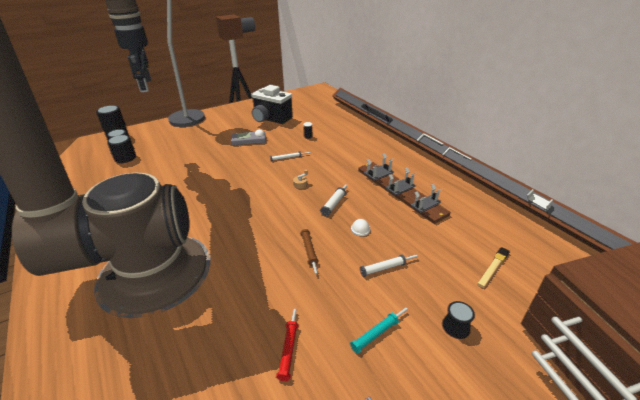

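View pics/wrist0.png

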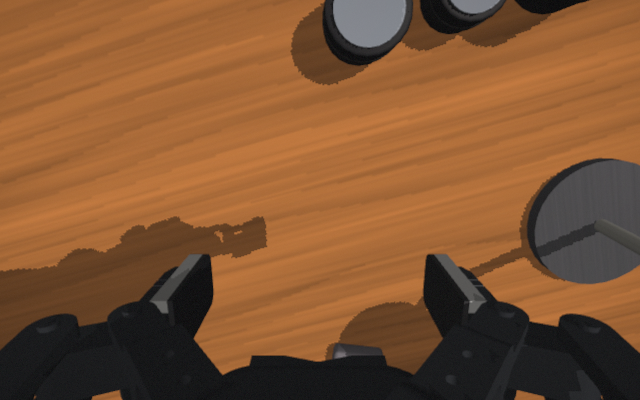

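The top view shows three metal drivers at (217,173), (321,177) and (415,189). The brown (370,234), red (440,292) and turquoise (461,232) ones are the look-alikes. The rail clips are at (309,112), (341,111) and (375,110). Next I'll enlarge and measure.

```bash
cat > h.py <<'E'
import numpy as np, cv2
from cell import bot
def ray(c,uv,z):
    K,R,t=c["K"],c["R"],c["t"]
    d=R.T@np.linalg.inv(K)@np.array([uv[0],uv[1],1.]); o=-R.T@t
    return o+d*(z-o[2])/d[2]
def proj(c,X):
    p=c["K"]@(c["R"]@np.array(X)+c["t"]); return p[:2]/p[2]
E
python3 - <<'E'
from h import *
im=cv2.imread("pics/top0.png")
cr=im[90:215,195:435]; cv2.imwrite("pics/crop1.png",cv2.resize(cr,None,fx=3.3,fy=3.3,interpolation=cv2.INTER_CUBIC))
c=bot.calibration("top")
hsv=cv2.cvtColor(im,cv2.COLOR_BGR2HSV)
m=((hsv[...,1]<70)&(hsv[...,2]>90)).astype(np.uint8)
n,l,s,ce=cv2.connectedComponentsWithStats(m)
for i in range(1,n):
    if s[i,4]>30 and 130<ce[i][1]<215 and 190<ce[i][0]<450:
        ys,xs=np.where(l==i); r=cv2.minAreaRect(np.c_[xs,ys].astype(np.float32))
        print(s[i],r, ray(c,r[0],.011).round(4))
E
```

```text
[306 156   8  10  31] ((309.8088073730469, 160.0146942138672), (10.804409980773926, 2.7439775466918945), 59.03623962402344) [0.5262 0.0248 0.011 ]
[208 162  14  32 147] ((215.10000610351562, 177.70001220703125), (4.427187919616699, 32.88768768310547), 18.434947967529297) [0.4725 0.2863 0.011 ]
[311 166  23  31 278] ((322.1903381347656, 180.38412475585938), (33.09091567993164, 8.467706680297852), 58.671302795410156) [ 0.4684 -0.0105  0.011 ]
[358 173  17  17 232] ((366.0, 181.0), (16.0, 16.0), 90.0) [ 0.4682 -0.1313  0.011 ]
[409 178  12  32 215] ((414.4135437011719, 193.48455810546875), (6.6097283363342285, 32.099369049072266), 10.124671936035156) [ 0.4346 -0.2637  0.011 ]
[271 183   4   9  31] ((272.5, 187.0), (8.0, 3.0), 90.0) [0.4481 0.1263 0.011 ]
```

View pics/crop1.png

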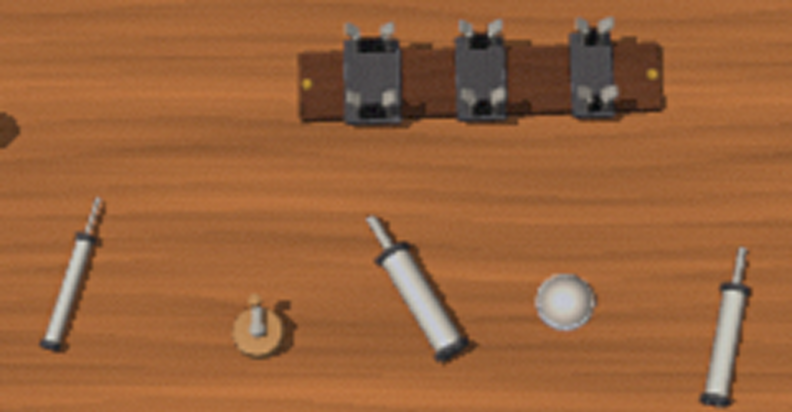

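The three candidates are the slim (215,178), rect width 4.4 px; the stout (322,180), 8.5 px; and the medium (414,193), 6.6 px. The widths go as 12:24:18, and all three are bare metal, so they fit. Clips left to right are wide, middle and narrow. Now the poses from two views.

Run:
```python
from h import *
from scipy.spatial.transform import Rotation as Ro
s=bot.sense(); R=Ro.from_rotvec(s["tcp_rot"]).as_matrix(); print("tool R",R.round(3).tolist())
W=bot.calibration("wrist"); print("cam pos in tool",(R.T@(-W["R"].T@W["t"]-s["tcp_pos"])).round(4),"cam fwd in tool",(R.T@W["R"][2]).round(3),"cam x",(R.T@W["R"][0]).round(3))
T=bot.calibration("top"); S=bot.calibration("side")
im=cv2.imread("pics/top0.png"); 
for nm,box,z,thr in (("slim",(200,150,235,205),.008,90),("stout",(300,148,345,205),.014,90),("medium",(402,160,430,218),.011,90)):
    x0,y0,x1,y1=box; hsv=cv2.cvtColor(im,cv2.COLOR_BGR2HSV)[y0:y1,x0:x1]
    m=((hsv[...,1]<80)&(hsv[...,2]>90)).astype(np.uint8)
    n,l,st,ce=cv2.connectedComponentsWithStats(m); i=1+np.argmax(st[1:,4])
    ys,xs=np.where(l==i); p=np.c_[xs+x0,ys+y0].astype(float)
    q=np.array([ray(T,a,z)[:2] for a in p]); c=q.mean(0); w,v=np.linalg.eigh(np.cov((q-c).T)); d=v[:,1]*np.sign(v[0,1])
    e=(q-c)@d; print(nm,"c",c.round(4),"mid",(c+d*(e.max()+e.min())/2).round(4),"len",np.ptp(e).round(4),"yaw deg",np.degrees(np.arctan2(d[1],d[0])).round(1),"wid",np.ptp((q-c)@v[:,0]).round(4))
# clip plates from crop pixels (3.3x, offs 195,90)
for nm,uv in (("wide",(372,82)),("mid",(482,79)),("narrow",(593,77)),("screwL",(307,84)),("screwR",(652,74))):
    a=(uv[0]/3.3+195,uv[1]/3.3+90); print(nm,a,ray(T,a,.020 if nm[0]!="s" else .014).round(4))
im=cv2.imread("pics/side0.png")[140:240,340:470]; cv2.imwrite("pics/s1.png",cv2.resize(im,None,fx=6,fy=6,interpolation=cv2.INTER_CUBIC))
```

```text
tool R [[0.27, -0.0, -0.963], [0.963, -0.001, 0.27], [-0.001, -1.0, -0.0]]
cam pos in tool [ 0.0012 -0.1424  0.0668] cam fwd in tool [ 0.001  0.965 -0.263] cam x [ 1.    -0.001 -0.   ]
slim c [0.4731 0.2871] mid [0.4736 0.287 ] len 0.0925 yaw deg -14.9 wid 0.0128
stout c [ 0.4676 -0.0105] mid [ 0.4679 -0.0103] len 0.0931 yaw deg 31.5 wid 0.0236
medium c [ 0.4345 -0.2638] mid [ 0.4349 -0.2639] len 0.0906 yaw deg -11.5 wid 0.0188
wide (307.72727272727275, 114.84848484848484) [0.6552 0.0327 0.02  ]
mid (341.06060606060606, 113.93939393939394) [ 0.6588 -0.061   0.02  ]
narrow (374.69696969696975, 113.33333333333334) [ 0.6616 -0.1555  0.02  ]
screwL (288.030303030303, 115.45454545454545) [0.655  0.0886 0.014 ]
screwR (392.5757575757576, 112.42424242424242) [ 0.6671 -0.2065  0.014 ]
```

View pics/s1.png

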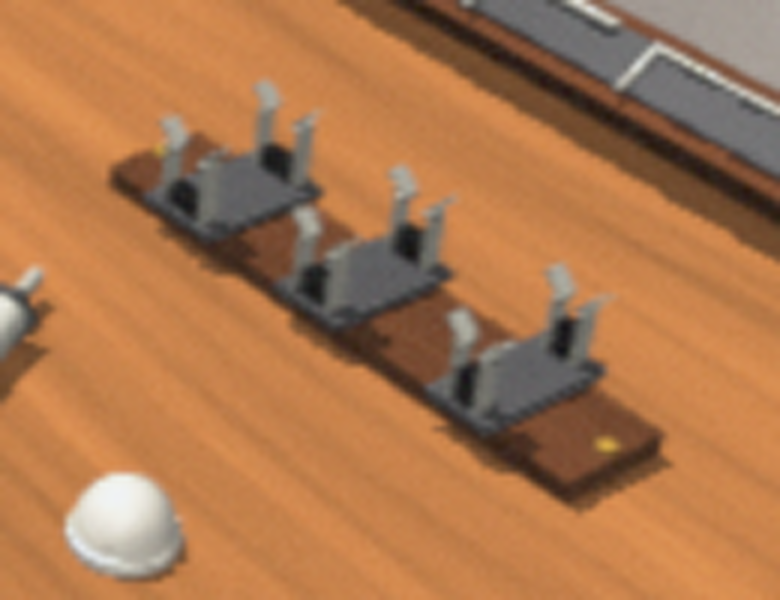

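All sizes agree: barrel lengths 91–93 mm, widths 13, 19 and 24 mm. The clips are spaced 94 mm apart and the rail yaw is about +2.4°. I'll start with the slim driver.

>>> jog_arm(plan=[47,-31,0,0,0,0,0,47,-31,0,0,0,0,0,47,-31,0,0,0,0,0,47,-31,0,0,0,0,0,47,-31,-20,0,0,0,0,47,-31,-20,0,0,0,0,47,-31,-20,0,0,0.8,0,0,0,0,0,0,0,0,0,0,0,0,0,0,0])

```text
clock: 1.27
tcp_pos: [0.4707, 0.2882, 0.1711]
tcp_rot: [-1.321, -1.014, 1.016]
contact_force: [0.3, 0.5, 0.4]
finger_gap: 1.001
```

```bash
cat >> h.py <<'E'
from scipy.spatial.transform import Rotation as Ro
def pose():
    s=bot.sense(); R=Ro.from_rotvec(s["tcp_rot"]).as_matrix()
    print("t",round(float(s["clock"]),2),"tcp",(s["tcp_pos"]*1000).round(1),"jawyaw",np.degrees(np.arctan2(R[1,0],R[0,0])).round(2),"down",R[:,1].round(3),"j",s["joints"].round(2),"F",s["contact_force"].round(1),"gap",round(float(s["finger_gap"]),3))
    return s,R
def snap(n,f):
    c=bot.calibration(n); im=bot.capture(n)[:,:,::-1].copy(); cv2.imwrite(f"pics/{f}.png",im); return c,im
def barrel(c,im,z,xy,r=.06,smax=80,vmin=100):
    """bare-metal blob near xy -> centre, mid, length, yaw, width on plane z"""
    hsv=cv2.cvtColor(im,cv2.COLOR_BGR2HSV); m=((hsv[...,1]<smax)&(hsv[...,2]>vmin)).astype(np.uint8)
    n,l,st,ce=cv2.connectedComponentsWithStats(m); 
    for i in range(1,n):
        if st[i,4]<60: continue
        if np.linalg.norm(ray(c,ce[i],z)[:2]-xy)>r: continue
        ys,xs=np.where(l==i); q=np.array([ray(c,a,z)[:2] for a in np.c_[xs,ys]]); g=q.mean(0)
        w,v=np.linalg.eigh(np.cov((q-g).T)); d=v[:,1]*np.sign(v[0,1]); e=(q-g)@d
        print("blob px",ce[i].round(0),"n",st[i,4],"c",(g*1000).round(1),"mid",((g+d*(e.max()+e.min())/2)*1000).round(1),"len",(np.ptp(e)*1e3).round(1),"wid",(np.ptp((q-g)@v[:,0])*1e3).round(1),"yaw",np.degrees(np.arctan2(d[1],d[0])).round(2))
E
python3 - <<'E'
from h import *
pose(); c,im=snap("wrist","w1"); barrel(c,im,.008,np.array([.473,.287]))
E
```

```text
t 1.27 tcp [470.7 288.2 171.1] jawyaw 75.07 down [-0.001 -0.    -1.   ] j [ 0.55  0.18 -0.1   1.29  0.    0.81] F [0.3 0.5 0.4] gap 1.001
blob px [317. 185.] n 1349 c [474.  287.8] mid [475.7 287.4] len 91.9 wid 11.6 yaw -14.64
```

View pics/w1.png

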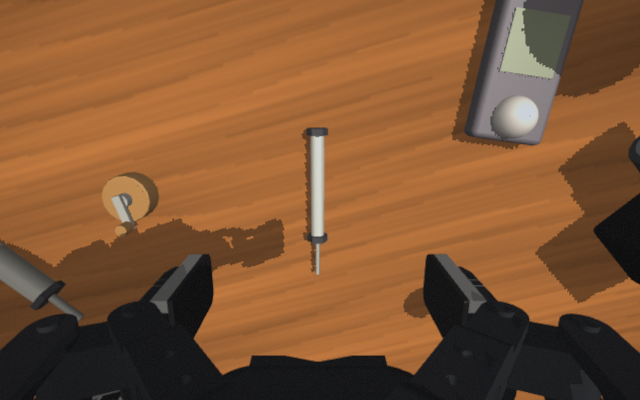

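The view shows the slim driver at (317,185), aligned with the jaws, 91.9 x 11.6 mm. Both views agree within 2 mm.

>>> jog_arm(plan=[4,-1,-50,0,0,0.3,0,0,0,-50,0,0,0,0,0,0,-40,0,0,0,0,0,0,-20,0,0,0,0,0,0,-8,0,0,0,0,0,0,0,0,0,0,0.5,0,0,0,0,0,0,0.5])

```text
clock: 2.2
tcp_pos: [0.4756, 0.2883, 0.0047]
tcp_rot: [-1.319, -1.022, 1.018]
contact_force: [-0.8, 1.6, -0.2]
finger_gap: 0.605
```

Run:
```python
from h import *
pose(); c,im=snap("wrist","w2")
```

```text
t 2.2 tcp [475.6 288.3   4.7] jawyaw 75.45 down [ 0.002  0.001 -1.   ] j [ 0.54  0.28 -0.36  0.93 -0.    0.8 ] F [-0.8  1.6 -0.2] gap 0.605
```

View pics/w2.png

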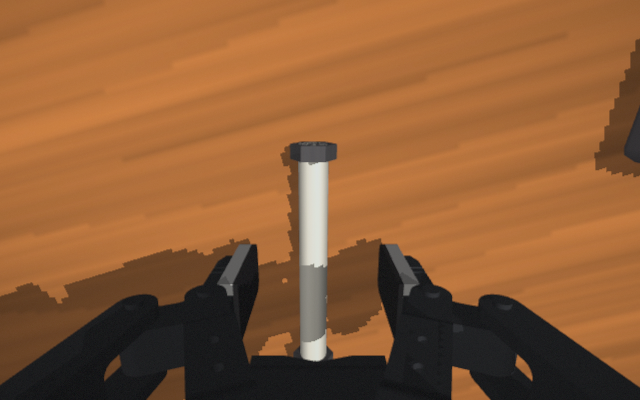

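The driver lies between the jaws, barrel at column 314 with the jaws centred at 318. I'll close.

>>> jog_arm(plan=[0,0,-1,0,0,0,1,0,0,0,0,0,0,1,0,0,0,0,0,0,1,0,0,0,0,0,0,1,0,0,0,0,0,0,1,0,0,0,0,0,0,1])

```text
clock: 3.0
tcp_pos: [0.4753, 0.2875, 0.0028]
tcp_rot: [-1.319, -1.02, 1.019]
contact_force: [-1.1, -0.9, 5.4]
finger_gap: 0.108
```

Run:
```python
from h import *
pose(); c,im=snap("wrist","w3")
```

```text
t 3.0 tcp [475.3 287.5   2.8] jawyaw 75.41 down [ 0.001  0.    -1.   ] j [ 0.54  0.28 -0.37  0.92 -0.    0.8 ] F [-1.1 -0.9  5.4] gap 0.108
```

View pics/w3.png

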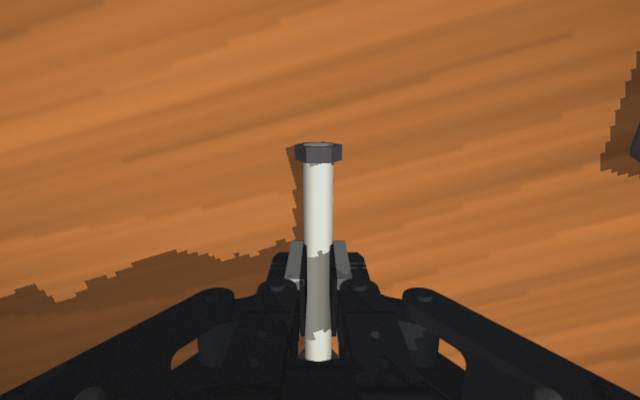

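Gripped at mid-barrel, with gap 0.108. I'll lift and carry it to a spot above the narrow clip.

>>> jog_arm(plan=[0,0,50,0,0,0,1,0,0,50,0,0,0,1,20,-45,40,0,0,2,1,20,-50,10,0,0,3,1,20,-50,0,0,0,3,1,20,-50,0,0,0,3,1,20,-50,0,0,0,3,1,20,-50,0,0,0,3,1,20,-50,0,0,0,0,1,20,-50,0,0,0,0,1])

```text
clock: 4.3
tcp_pos: [0.6349, -0.1087, 0.1511]
tcp_rot: [-1.188, -1.24, 1.24]
contact_force: [0.8, 1.0, 0.6]
finger_gap: 0.114
```

>>> jog_arm(plan=[20,-45,0,0,0,0,1,5,0,0,0,0,0,1,0,0,0,0,0,0,1,0,0,0,0,0,0,1])

```text
clock: 4.8
tcp_pos: [0.6592, -0.1507, 0.1516]
tcp_rot: [-1.188, -1.241, 1.241]
contact_force: [-0.1, 0.3, -0.7]
finger_gap: 0.108
```

Run:
```python
from h import *
pose(); c,im=snap("wrist","w4")
```

```text
t 4.8 tcp [ 659.2 -150.7  151.6] jawyaw 92.49 down [-0.001  0.    -1.   ] j [-0.22  0.43  0.18  1.33  0.   -0.27] F [-0.1  0.3 -0.7] gap 0.108
```

View pics/w4.png

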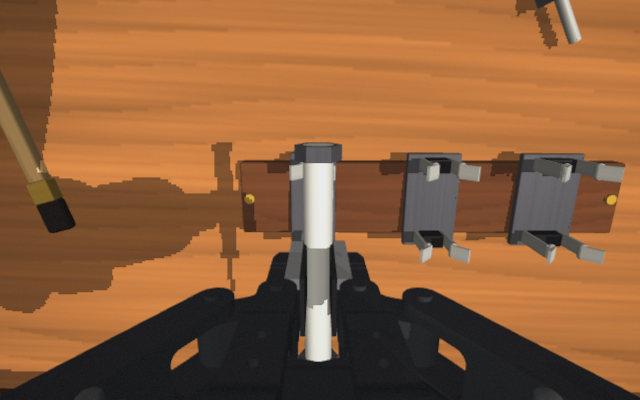

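The held slim driver covers most of the narrow clip (plate's left edge at column 290). The middle and wide plates, at (432,198) and (547,198), and the screws (250,199) and (611,200) are clear. I'll fit the rail from these.

Run:
```python
from h import *
c=bot.calibration("wrist"); im=cv2.imread("pics/w4.png")
hsv=cv2.cvtColor(im,cv2.COLOR_BGR2HSV)
y=((abs(hsv[...,0].astype(int)-25)<8)&(hsv[...,1]>120)&(hsv[...,2]>120)).astype(np.uint8); y[:150]=0;y[260:]=0;y[:,:180]=0
n,l,s,ce=cv2.connectedComponentsWithStats(y)
for i in range(1,n):
    if s[i,4]>15: print("screw",ce[i].round(1),s[i,4],(ray(c,ce[i],.015)*1e3).round(1))
for nm,P in (("middle",[(405,153),(460,153),(457,243),(402,243)]),("wide",[(522,153),(584,153),(573,244),(508,244)])):
    q=np.array([ray(c,p,.020)[:2] for p in P])*1e3; print(nm,q.round(1).tolist(),q.mean(0).round(1))
cv2.imwrite("pics/w4c.png",cv2.resize(im[135:275,230:640],None,fx=1.95,fy=1.95,interpolation=cv2.INTER_CUBIC))
```

```text
screw [249.3 198.2] 73 [ 670.  -204.7   15. ]
screw [611.  199.3] 84 [658.2  91.2  15. ]
middle [[627.1, -82.8], [625.2, -40.1], [699.9, -31.5], [701.8, -77.2]] [663.5 -57.9]
wide [[623.2, 8.0], [621.1, 56.1], [696.6, 65.3], [698.9, 11.1]] [660.   35.1]
```

View pics/w4c.png

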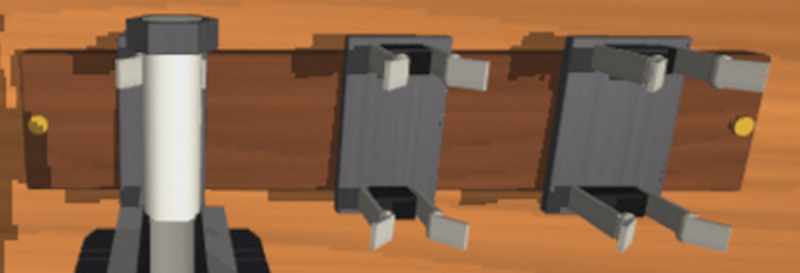

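>>> jog_arm(plan=[0,-55,0,0,0,0,1,0,0,0,0,0,0,1,0,0,0,0,0,0,1,0,0,0,0,0,0,1])

```text
clock: 5.35
tcp_pos: [0.6597, -0.2056, 0.152]
tcp_rot: [-1.188, -1.241, 1.241]
contact_force: [0.7, 0.4, 0.3]
finger_gap: 0.113
```

Run:
```python
from h import *
pose(); c,im=snap("wrist","w5")
cv2.imwrite("pics/w5c.png",cv2.resize(im[130:290,240:560],None,fx=2.5,fy=2.5,interpolation=cv2.INTER_CUBIC))
```

```text
t 5.35 tcp [ 659.7 -205.6  152. ] jawyaw 92.49 down [ 0.  0. -1.] j [-0.3   0.45  0.22  1.34  0.   -0.35] F [0.7 0.4 0.3] gap 0.113
```

View pics/w5c.png

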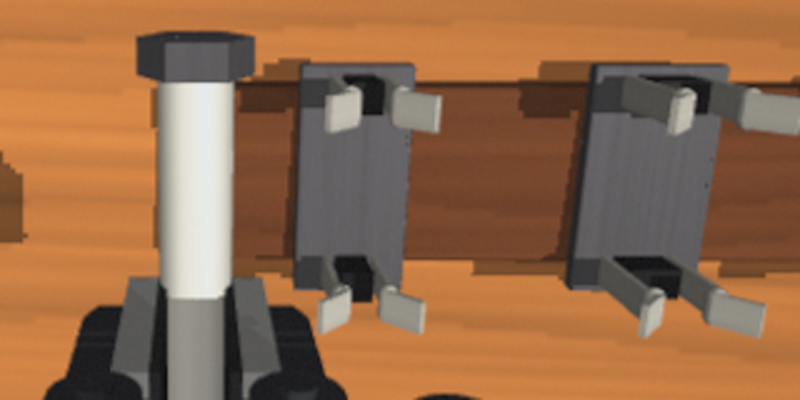

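Run:
```python
from h import *
c=bot.calibration("wrist")
f=lambda P,z:np.array([ray(c,(p[0]/2.5+240,p[1]/2.5+130),z)[:2] for p in P])*1e3
for nm,P in (("narrow",[(302,66),(415,66),(402,288),(296,288)]),("middle",[(597,66),(729,66),(703,288),(575,288)])):
    q=f(P,.020); print(nm,q.round(1).tolist(),q.mean(0).round(1))
# leaf necks (inner edges) and outer flare ends at tip height .057
print("near necks",f([(360,92),(393,92)],.055).round(1).tolist(),"flare outer",f([(327,110),(440,110)],.059).round(1).tolist())
print("far necks",f([(347,290),(383,290)],.055).round(1).tolist(),"flare outer",f([(318,310),(424,310)],.059).round(1).tolist())
# held driver collar/barrel: axis at tcp z+5.2mm
s=bot.sense(); z=s["tcp_pos"][2]+.0052
print("held barrel", f([(197,84),(197,290)],z).round(1).tolist(), "rear collar outer top", f([(195,38)],z+.008).round(1).tolist())
```

```text
narrow [[631.7, -171.9], [630.2, -136.8], [704.4, -133.0], [705.9, -168.4]] [ 668.  -152.5]
middle [[627.7, -80.1], [626.0, -39.0], [700.1, -32.7], [701.9, -75.3]] [663.9 -56.8]
near necks [[633.2, -160.1], [632.8, -151.0]] flare outer [[637.8, -169.3], [636.5, -138.8]]
far necks [[691.5, -158.5], [691.0, -148.0]] flare outer [[696.4, -167.1], [695.1, -136.5]]
held barrel [[616.0, -205.9], [650.6, -204.3]] rear collar outer top [[607.9, -206.5]]
```

Narrow clip centre is about (668,−152.5). The plate measures 74 x 35 mm against 76 x 36 stated, and the leaf lines agree. The held barrel reads +1.5 mm in y against the TCP, so I'll aim for y ≈ −154.3.

>>> jog_arm(plan=[7.5,51.3,0,0,0,0,1,0,0,-40,0,0,0,1,0,0,-32,0,0,0,1,0,0,0,0,0,0,1,0,0,0,0,0,0,1])

```text
clock: 6.02
tcp_pos: [0.6677, -0.1554, 0.0811]
tcp_rot: [-1.19, -1.241, 1.24]
contact_force: [-0.5, 0.4, -0.1]
finger_gap: 0.109
```

Run:
```python
from h import *
pose(); c,im=snap("wrist","w6"); c2,im2=snap("side","s6")
a=cv2.resize(im[100:380,180:460],(560,560)); 
p=proj(c2,[.665,-.154,.06]).astype(int); print(p)
b=im2[max(0,p[1]-50):p[1]+50,p[0]-50:p[0]+50]; cv2.imwrite("pics/w6c.png",a); cv2.imwrite("pics/s6c.png",cv2.resize(b,(560,560),interpolation=cv2.INTER_CUBIC))
```

```text
t 6.03 tcp [ 667.7 -155.4   81.1] jawyaw 92.44 down [ 0.001 -0.    -1.   ] j [-0.23  0.46  0.08  1.19  0.   -0.27] F [-0.5  0.4 -0.1] gap 0.109
[427 189]
```

View pics/w6c.png

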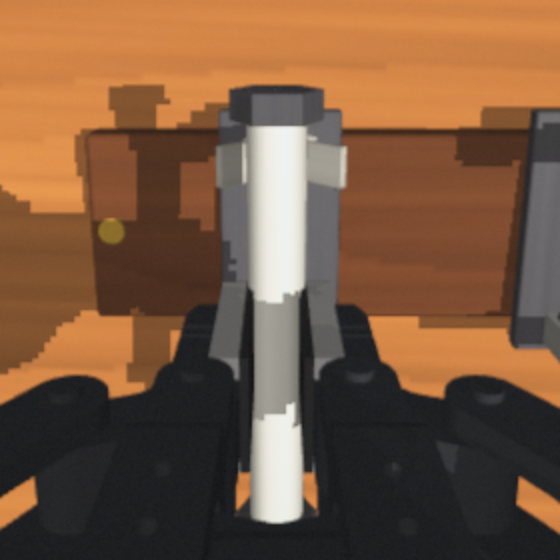

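View pics/s6c.png

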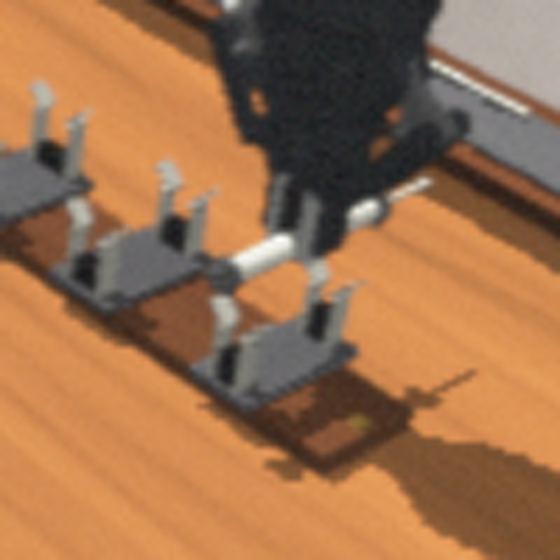

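The driver is over the leaves, with the tips at columns 218–345 of the crop (centre 281) and the driver at 277, so it needs +1 mm in y. Now the press.

>>> jog_arm(plan=[0,1,-15,0,0,0,1,0,0,-8,0,0,0,1,0,0,-7,0,0,0,1,0,0,-5,0,0,0,1,0,0,-5,0,0,0,1,0,0,0,0,0,0,1])

```text
clock: 6.88
tcp_pos: [0.6669, -0.1545, 0.0389]
tcp_rot: [-1.188, -1.24, 1.24]
contact_force: [0.3, 0.7, -3.2]
finger_gap: 0.109
```

Run:
```python
from h import *
pose()
```

```text
t 6.88 tcp [ 666.9 -154.5   38.9] jawyaw 92.42 down [-0.001  0.    -1.   ] j [-0.23  0.48  0.01  1.11  0.   -0.27] F [ 0.3  0.7 -3.2] gap 0.109
```

>>> jog_arm(plan=[0,0,-2,0,0,0,1,0,0,-1,0,0,0,1,0,0,0,0,0,0,1])

```text
clock: 7.25
tcp_pos: [0.6672, -0.1547, 0.0369]
tcp_rot: [-1.189, -1.24, 1.24]
contact_force: [0.5, 0.3, 1.0]
finger_gap: 0.106
```

Run:
```python
from h import *
pose()
```

```text
t 7.25 tcp [ 667.2 -154.7   36.9] jawyaw 92.41 down [ 0. -0. -1.] j [-0.23  0.48  0.01  1.1  -0.   -0.27] F [0.5 0.3 1. ] gap 0.106
```

Net force is about zero at an axis height of 42 mm, so it is seated. I'll release and rise.

>>> jog_arm(plan=[0,0,0,0,0,0,0.6,0,0,0,0,0,0,0.4,0,0,0,0,0,0,0.4,0,0,30,0,0,0,0.4,0,0,50,0,0,0,0.2,-20,0,50,0,0,0,0,0,0,0,0,0,0,0,0,0,0,0,0,0,0])

```text
clock: 8.25
tcp_pos: [0.6472, -0.1546, 0.1665]
tcp_rot: [-1.189, -1.24, 1.24]
contact_force: [-0.7, -0.1, -0.8]
finger_gap: 1.004
```

Run:
```python
from h import *
pose(); c,im=snap("wrist","w7"); c2,im2=snap("side","s7")
p=proj(c2,[.665,-.154,.05]).astype(int)
cv2.imwrite("pics/s7c.png",cv2.resize(im2[p[1]-50:p[1]+50,p[0]-50:p[0]+50],(560,560),interpolation=cv2.INTER_CUBIC))
barrel(c,im,.042,np.array([.667,-.154]))
```

```text
t 8.25 tcp [ 647.2 -154.6  166.5] jawyaw 92.41 down [ 0. -0. -1.] j [-0.23  0.4   0.18  1.35 -0.   -0.28] F [-0.7 -0.1 -0.8] gap 1.004
blob px [317. 216.] n 2460 c [ 667.2 -152.9] mid [ 668.9 -152.9] len 91.7 wid 33.0 yaw 2.13
```

View pics/w7.png

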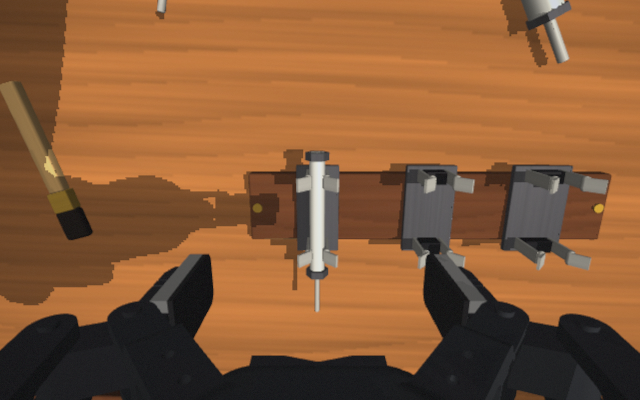

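View pics/s7c.png

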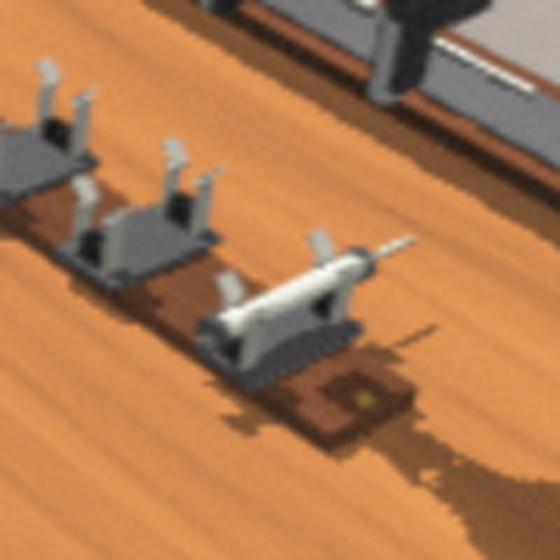

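The slim driver (317,216) sits centred in the narrow clip. The side view shows it down between the leaves, touching the black rests. The wrist camera reads about +1.7 mm in both x and y. Next is the medium driver.

>>> jog_arm(plan=[-50,-25,0,0,0,-3,0,-50,-25,0,0,0,-3,0,-50,-25,0,0,0,-4,0,-50,-25,0,0,0,-4,0,-12,-9,0,0,0,0,0,0,0,0,0,0,0,0,0,0,0,0,0,0,0])

```text
clock: 9.22
tcp_pos: [0.4361, -0.2633, 0.1661]
tcp_rot: [-1.297, -1.06, 1.059]
contact_force: [-0.8, 0.6, -0.3]
finger_gap: 0.999
```

Run:
```python
from h import *
pose(); c,im=snap("wrist","w8"); barrel(c,im,.011,np.array([.435,-.264]))
```

```text
t 9.22 tcp [ 436.1 -263.3  166.1] jawyaw 78.47 down [-0.     0.001 -1.   ] j [-0.54  0.1  -0.21  1.26  0.   -0.34] F [-0.8  0.6 -0.3] gap 0.999
blob px [317. 182.] n 2187 c [ 435.2 -262.1] mid [ 437.1 -262.5] len 92.7 wid 17.6 yaw -11.16
```

View pics/w8.png

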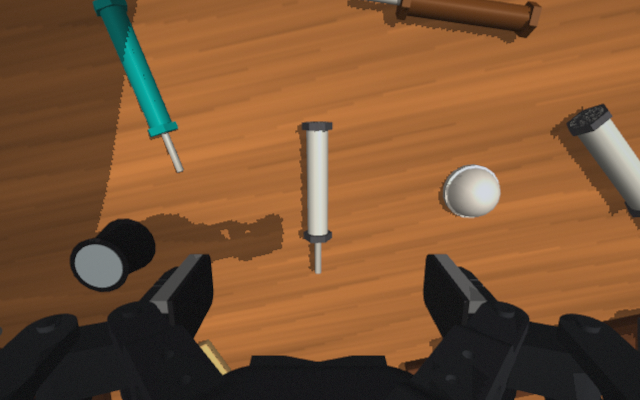

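The bare-metal medium driver is at (317,182), 92.7 x 17.6 mm. The turquoise look-alike at (145,80) and the brown one at (465,12) stay put. I'll grasp the medium.

>>> jog_arm(plan=[0,-0.5,-50,0,0,0.3,0,0,0,-50,0,0,0,0,0,0,-40,0,0,0,0,0,0,-17,0,0,0,0.3,0,0,-5,0,0,0,0.5,0,0,0,0,0,0,1,0,0,0,0,0,0,1,0,0,0,0,0,0,1,0,0,0,0,0,0,1,0,0,0,0,0,0,1])

```text
clock: 10.52
tcp_pos: [0.4361, -0.2645, 0.0058]
tcp_rot: [-1.298, -1.064, 1.062]
contact_force: [1.7, 0.9, 6.0]
finger_gap: 0.181
```

Run:
```python
from h import *
pose(); c,im=snap("wrist","w9")
```

```text
t 10.53 tcp [ 436.1 -264.5    5.8] jawyaw 78.72 down [ 0.002 -0.001 -1.   ] j [-0.55  0.2  -0.47  0.91  0.   -0.35] F [1.7 0.9 6. ] gap 0.181
```

View pics/w9.png

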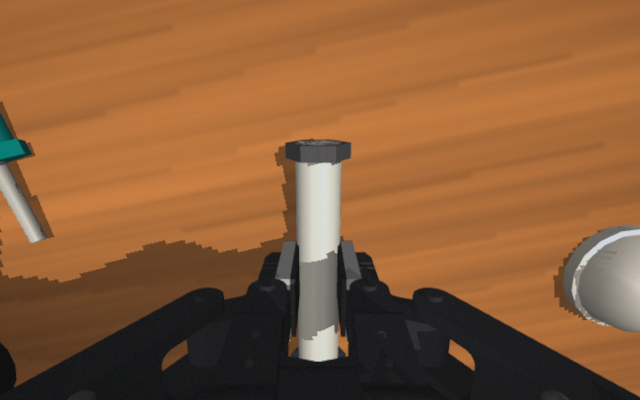

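Gripped at mid-barrel. I'll carry it to a vantage point beside the middle clip.

>>> jog_arm(plan=[0,0,50,0,0,0,1,0,0,50,0,0,0,1,30,20,40,0,0,2.6,1,45,30,6,0,0,3,1,45,30,0,0,0,3,1,45,30,0,0,0,3,1,45,30,0,0,0,2,1,14,14,0,0,0,0,1,0,0,0,0,0,0,1,0,0,0,0,0,0,1])

```text
clock: 11.82
tcp_pos: [0.6581, -0.1109, 0.1506]
tcp_rot: [-1.19, -1.237, 1.239]
contact_force: [0.2, 0.5, -0.3]
finger_gap: 0.18
```

Run:
```python
from h import *
pose(); c,im=snap("wrist","w10")
cv2.imwrite("pics/w10c.png",cv2.resize(im[130:290,240:560],None,fx=2.5,fy=2.5,interpolation=cv2.INTER_CUBIC))
```

```text
t 11.82 tcp [ 658.1 -110.9  150.6] jawyaw 92.25 down [-0.001 -0.    -1.   ] j [-0.17  0.41  0.15  1.32 -0.   -0.21] F [ 0.2  0.5 -0.3] gap 0.18
```

View pics/w10c.png

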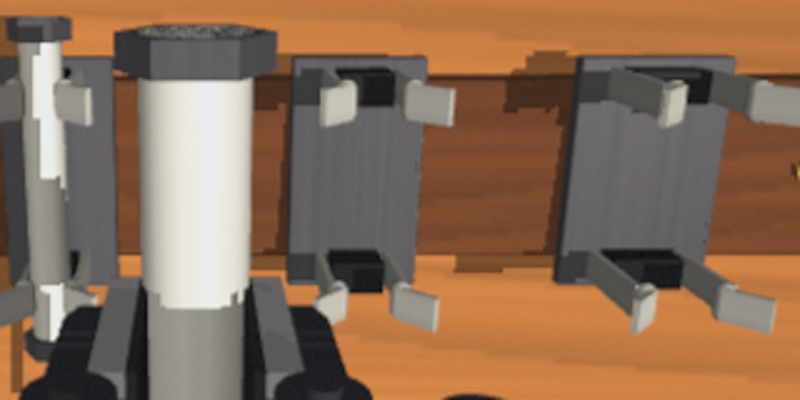

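Run:
```python
from h import *
c=bot.calibration("wrist")
f=lambda P,z:np.array([ray(c,(p[0]/2.5+240,p[1]/2.5+130),z)[:2] for p in P])*1e3
for nm,P in (("middle",[(294,58),(427,58),(415,282),(290,282)]),("wide",[(582,58),(736,58),(705,282),(563,282)])):
    q=f(P,.020); print(nm,q.round(1).tolist(),q.mean(0).round(1))
print("near flare outer",f([(322,105),(455,105)],.061).round(1).tolist())
print("far flare outer",f([(318,305),(438,305)],.061).round(1).tolist())
s=bot.sense(); z=s["tcp_pos"][2]+.0052
print("held barrel", f([(195,84),(195.5,290)],z).round(1).tolist(), "rear collar outer top", f([(195,30)],z+.011).round(1).tolist())
```

```text
middle [[627.6, -80.1], [626.0, -38.9], [700.2, -34.9], [701.8, -76.3]] [663.9 -57.6]
wide [[624.1, 9.0], [622.3, 56.7], [696.5, 61.2], [698.3, 14.1]] [660.3  35.3]
near flare outer [[634.4, -76.6], [633.1, -41.1]]
far flare outer [[692.0, -73.3], [690.7, -39.3]]
held barrel [[614.4, -111.4], [649.0, -110.0]] rear collar outer top [[604.8, -111.8]]
```

>>> jog_arm(plan=[6,51.7,0,0,0,0,1,0,0,-40,0,0,0,1,0,0,-28,0,0,0,1,0,0,0,0,0,0,1,0,0,0,0,0,0,1])

```text
clock: 12.5
tcp_pos: [0.6653, -0.0593, 0.0843]
tcp_rot: [-1.192, -1.239, 1.237]
contact_force: [0.2, -1.7, -0.5]
finger_gap: 0.18
```

Run:
```python
from h import *
pose(); c,im=snap("wrist","w11"); cv2.imwrite("pics/w11c.png",cv2.resize(im[100:380,180:460],(560,560)))
```

```text
t 12.5 tcp [665.3 -59.3  84.3] jawyaw 92.24 down [ 0.002 -0.    -1.   ] j [-0.09  0.43  0.03  1.18 -0.   -0.13] F [ 0.2 -1.7 -0.5] gap 0.18
```

View pics/w11c.png

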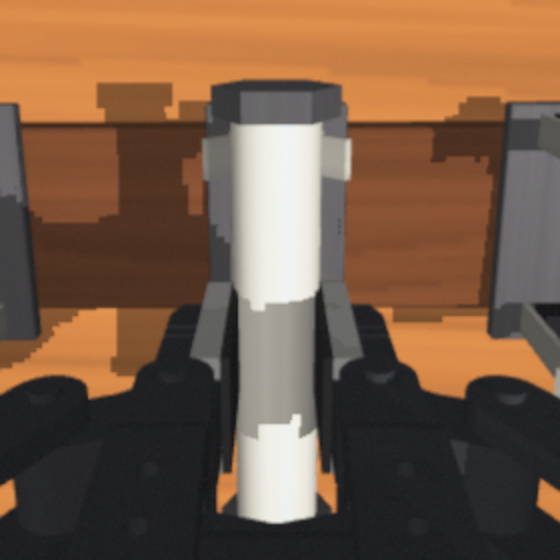

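The driver is centred: leaf tips at columns 203–351 (centre 277), barrel at 277. Now the press.

>>> jog_arm(plan=[-1,0,-15,0,0,0,1,0,0,-10,0,0,0,1,0,0,-8,0,0,0,1,0,0,-6,0,0,0,1,0,0,-5,0,0,0,1,0,0,-2,0,0,0,1,0,0,0,0,0,0,1])

```text
clock: 13.42
tcp_pos: [0.6639, -0.0584, 0.0368]
tcp_rot: [-1.19, -1.239, 1.239]
contact_force: [-2.1, -1.3, 2.5]
finger_gap: 0.179
```

Run:
```python
from h import *
pose()
```

```text
t 13.43 tcp [663.9 -58.4  36.8] jawyaw 92.31 down [-0. -0. -1.] j [-0.09  0.45 -0.04  1.08 -0.   -0.13] F [-2.1 -1.3  2.5] gap 0.179
```

Seated height reached with little force. I'll release and rise.

>>> jog_arm(plan=[0,0,0,0,0,0,0.6,0,0,0,0,0,0,0.4,0,0,0,0,0,0,0.4,0,0,30,0,0,0,0.4,0,0,50,0,0,0,0.2,-20,0,50,0,0,0,0,0,0,0,0,0,0,0,0,0,0,0,0,0,0])

```text
clock: 14.42
tcp_pos: [0.6442, -0.0583, 0.1665]
tcp_rot: [-1.19, -1.239, 1.239]
contact_force: [-0.1, 0.4, -0.1]
finger_gap: 0.999
```

Run:
```python
from h import *
pose(); c,im=snap("wrist","w12"); c2,im2=snap("side","s12")
p=proj(c2,[.665,-.08,.05]).astype(int)
cv2.imwrite("pics/s12c.png",cv2.resize(im2[p[1]-60:p[1]+60,p[0]-60:p[0]+60],(600,600),interpolation=cv2.INTER_CUBIC))
barrel(c,im,.042,np.array([.664,-.058]))
```

```text
t 14.43 tcp [644.2 -58.3 166.5] jawyaw 92.31 down [ 0.  0. -1.] j [-0.09  0.36  0.12  1.33  0.   -0.13] F [-0.1  0.4 -0.1] gap 0.999
blob px [317. 215.] n 3298 c [663.8 -57.1] mid [666. -57.] len 93.4 wid 38.8 yaw 2.17
```

View pics/w12.png

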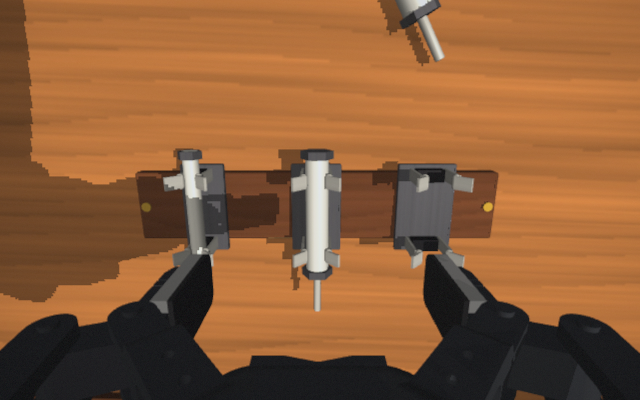

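View pics/s12c.png

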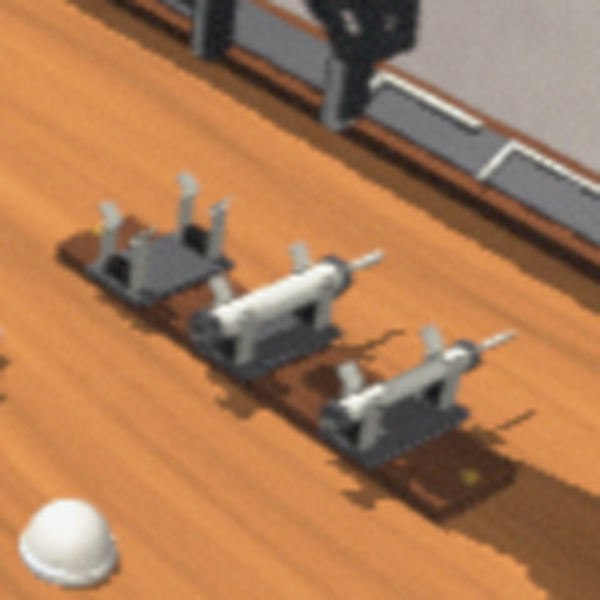

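The medium driver (317,215) is home in the middle clip, and the side view confirms both are down. Next is the stout driver.

>>> jog_arm(plan=[-50,14,0,0,0,8,0,-50,14,0,0,0,8,0,-50,14,0,0,0,8,0,-26,6,0,0,0,5.2,0,0,0,0,0,0,0,0,0,0,0,0,0,0,0])

```text
clock: 15.28
tcp_pos: [0.4689, -0.0105, 0.1661]
tcp_rot: [-0.897, -1.601, 1.601]
contact_force: [0.4, 0.1, -0.0]
finger_gap: 1.0
```

Run:
```python
from h import *
pose(); c,im=snap("wrist","w13"); barrel(c,im,.014,np.array([.468,-.01]))
```

```text
t 15.28 tcp [468.9 -10.5 166.1] jawyaw 121.45 down [-0. -0. -1.] j [-0.02  0.03 -0.29  1.25 -0.   -0.57] F [ 0.4  0.1 -0. ] gap 1.0
blob px [317. 182.] n 2860 c [468.3 -10. ] mid [470.3  -8.8] len 93.6 wid 23.1 yaw 31.54
```

View pics/w13.png

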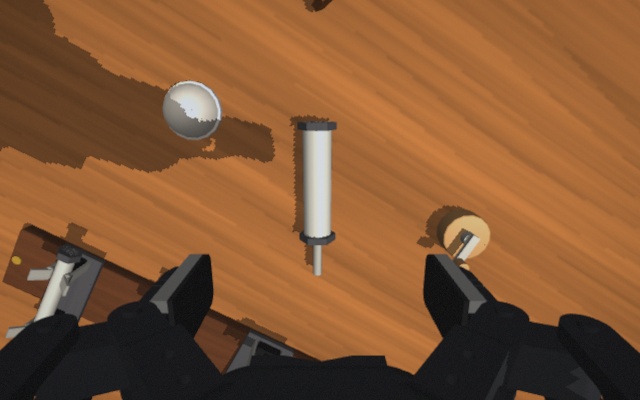

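The stout driver is at (317,182), 93.6 x 23.1 mm, aligned, with the dome and winder clear of the fingers. I'll grasp it.

>>> jog_arm(plan=[0,0,-50,0,0,0,0,0,0,-50,0,0,0,0,0,0,-40,0,0,0,0,0,0,-16,0,0,0,0.2,0,0,-5,0,0,0,0.5,0,0,0,0,0,0,1,0,0,0,0,0,0,1,0,0,0,0,0,0,1,0,0,0,0,0,0,1,0,0,0,0,0,0,1])

```text
clock: 16.58
tcp_pos: [0.4695, -0.0105, 0.0072]
tcp_rot: [-0.9, -1.604, 1.601]
contact_force: [0.2, -1.1, 6.4]
finger_gap: 0.254
```

Run:
```python
from h import *
pose(); c,im=snap("wrist","w14")
```

```text
t 16.57 tcp [469.5 -10.5   7.2] jawyaw 121.51 down [ 0.003 -0.    -1.   ] j [-0.02  0.12 -0.55  0.89 -0.   -0.57] F [ 0.2 -1.1  6.4] gap 0.254
```

View pics/w14.png

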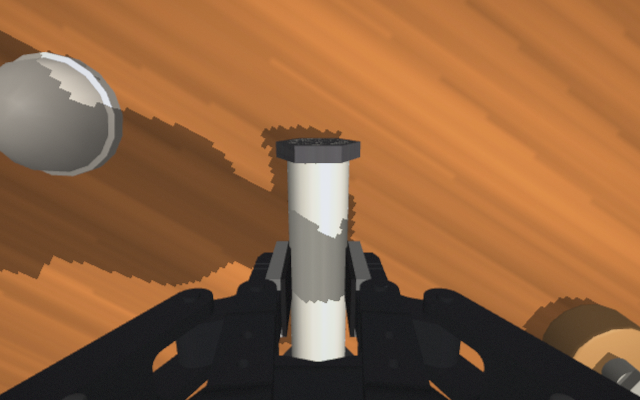

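>>> jog_arm(plan=[0,0,50,0,0,0,1,0,0,50,0,0,0,1,30,0,40,0,0,-5,1,45,-2,4,0,0,-8,1,45,-2,0,0,0,-8,1,45,-2,0,0,0,-8.2,1,20,0,0,0,0,0,1,0,0,0,0,0,0,1,0,0,0,0,0,0,1])

```text
clock: 17.75
tcp_pos: [0.6523, -0.0164, 0.1496]
tcp_rot: [-1.189, -1.238, 1.239]
contact_force: [-0.9, -0.1, -1.5]
finger_gap: 0.252
```

Run:
```python
from h import *
pose(); c,im=snap("wrist","w15")
cv2.imwrite("pics/w15c.png",cv2.resize(im[130:290,240:560],None,fx=2.5,fy=2.5,interpolation=cv2.INTER_CUBIC))
```

```text
t 17.75 tcp [652.3 -16.4 149.6] jawyaw 92.32 down [-0.001  0.    -1.   ] j [-0.03  0.38  0.11  1.3  -0.   -0.07] F [-0.9 -0.1 -1.5] gap 0.252
```

View pics/w15c.png

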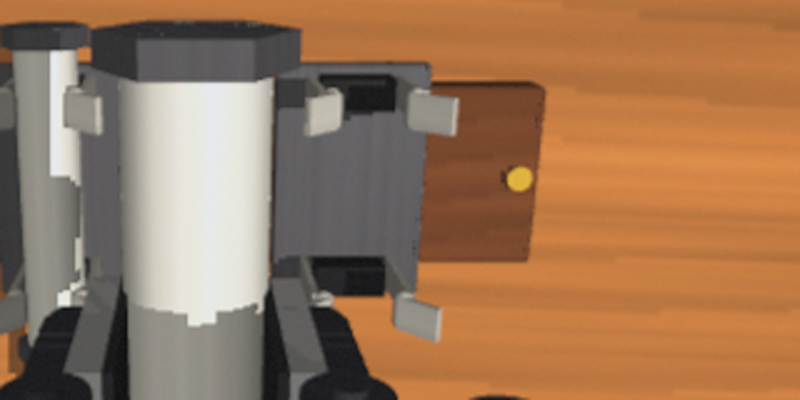

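Run:
```python
from h import *
c=bot.calibration("wrist")
f=lambda P,z:np.array([ray(c,(p[0]/2.5+240,p[1]/2.5+130),z)[:2] for p in P])*1e3
q=f([(281,64),(431,64),(416,289),(277,289)],.020); print(q.round(1).tolist(),q.mean(0).round(1))
print("near flare outer",f([(306,112),(458,112)],.063).round(1).tolist())
print("screw",f([(519,179)],.015).round(1))
s=bot.sense(); z=s["tcp_pos"][2]+.0068
print("held barrel", f([(196,84),(196,290)],z).round(1).tolist(), "rear collar outer top", f([(196,28)],z+.014).round(1).tolist())
```

```text
[[623.5, 10.7], [621.7, 57.0], [696.3, 60.2], [698.1, 14.2]] [659.9  35.5]
near flare outer [[630.0, 13.6], [628.4, 53.7]]
screw [[658.6  91.1]]
held barrel [[608.2, -16.6], [642.4, -15.2]] rear collar outer top [[598.2, -17.0]]
```

>>> jog_arm(plan=[6,50,0,0,0,0,1,0,0,-36,0,0,0,1,0,0,-28,0,0,0,1,0,0,0,0,0,0,1,0,0,0,0,0,0,1])

```text
clock: 18.42
tcp_pos: [0.6593, 0.0335, 0.0874]
tcp_rot: [-1.191, -1.24, 1.238]
contact_force: [-0.1, -0.2, -2.1]
finger_gap: 0.254
```

Run:
```python
from h import *
pose(); c,im=snap("wrist","w16"); cv2.imwrite("pics/w16c.png",cv2.resize(im[100:380,180:460],(560,560)))
```

```text
t 18.43 tcp [659.3  33.5  87.4] jawyaw 92.31 down [ 0.002  0.    -1.   ] j [ 0.05  0.41  0.02  1.18 -0.    0.01] F [-0.1 -0.2 -2.1] gap 0.254
```

View pics/w16c.png

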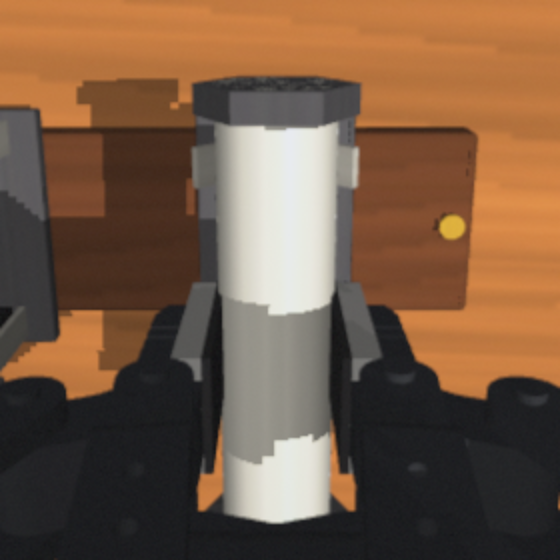

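Centred within 0.5 mm: tips at 192–358 (centre 275), barrel at 277. Now the press.

>>> jog_arm(plan=[0,-0.5,-15,0,0,0,1,0,0,-12,0,0,0,1,0,0,-8,0,0,0,1,0,0,-7,0,0,0,1,0,0,-6,0,0,0,1,0,0,-2.5,0,0,0,1,0,0,0,0,0,0,1])

```text
clock: 19.35
tcp_pos: [0.6589, 0.0331, 0.0353]
tcp_rot: [-1.19, -1.239, 1.239]
contact_force: [-1.5, 1.0, 2.3]
finger_gap: 0.252
```

Run:
```python
from h import *
pose()
```

```text
t 19.35 tcp [658.9  33.1  35.3] jawyaw 92.31 down [-0. -0. -1.] j [ 0.05  0.44 -0.06  1.07 -0.    0.01] F [-1.5  1.   2.3] gap 0.252
```

Release, rise and back away so the top and side cameras can see the rail.

>>> jog_arm(plan=[0,0,0,0,0,0,0.6,0,0,0,0,0,0,0.4,0,0,0,0,0,0,0.4,0,0,30,0,0,0,0.4,0,0,50,0,0,0,0.2,-20,0,50,0,0,0,0,-5,-45,0,0,0,0,0,-5,-45,0,0,0,0,0,0,0,0,0,0,0,0,0,0,0,0,0,0,0])

```text
clock: 20.6
tcp_pos: [0.6292, -0.0567, 0.1651]
tcp_rot: [-1.19, -1.239, 1.238]
contact_force: [1.5, -0.6, 0.5]
finger_gap: 0.998
```

Run:
```python
from h import *
pose(); c,im=snap("wrist","w17"); c2,im2=snap("side","s17")
p=proj(c2,[.665,-.06,.05]).astype(int)
cv2.imwrite("pics/s17c.png",cv2.resize(im2[p[1]-60:p[1]+60,p[0]-60:p[0]+60],(600,600),interpolation=cv2.INTER_CUBIC))
```

```text
t 20.6 tcp [629.2 -56.7 165.1] jawyaw 92.29 down [-0.  0. -1.] j [-0.09  0.34  0.08  1.32  0.   -0.13] F [ 1.5 -0.6  0.5] gap 0.998
```

View pics/w17.png

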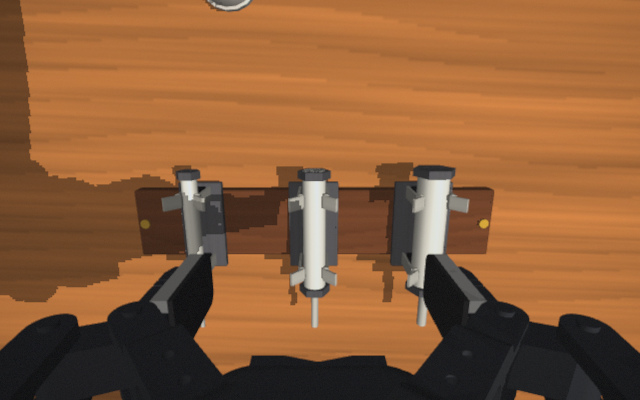

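View pics/s17c.png

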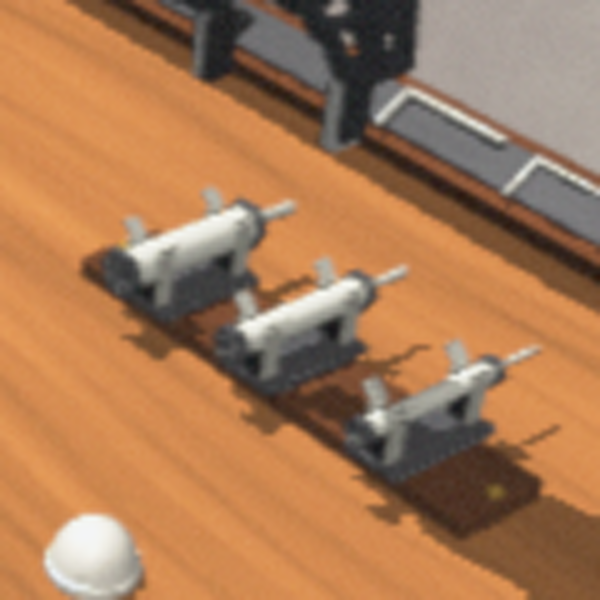

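All three drivers sit in their clips (wrist px 190, 315 and 430), and the side view shows each low between its leaves. I'll back off for a free top view and cross-check the heights by triangulation.

>>> jog_arm(plan=[-50,0,10,0,0,0,0,-50,0,10,0,0,0,0,-50,0,10,0,0,0,0,-50,0,10,0,0,0,0,-50,0,0,0,0,0,0,-50,0,0,0,0,0,0,0,0,0,0,0,0,0,0,0,0,0,0,0,0])

```text
clock: 21.7
tcp_pos: [0.3299, -0.0565, 0.2056]
tcp_rot: [-1.191, -1.241, 1.239]
contact_force: [-0.4, -0.5, 0.2]
finger_gap: 0.997
```

Run:
```python
from h import *
pose(); c1,im1=snap("top","t18"); c2,im2=snap("side","s18")
p=proj(c2,[.665,-.06,.05]).astype(int)
a=cv2.resize(im1[80:140,275:405],(780,360),interpolation=cv2.INTER_CUBIC); cv2.imwrite("pics/t18c.png",a)
b=cv2.resize(im2[p[1]-50:p[1]+50,p[0]-65:p[0]+65],(780,600),interpolation=cv2.INTER_CUBIC); cv2.imwrite("pics/s18c.png",b); print(p-[65,50])
```

```text
t 21.7 tcp [329.9 -56.5 205.6] jawyaw 92.37 down [ 0.002 -0.    -1.   ] j [-0.17 -0.24 -0.43  1.37  0.   -0.21] F [-0.4 -0.5  0.2] gap 0.997
[337 126]
```

View pics/t18.png

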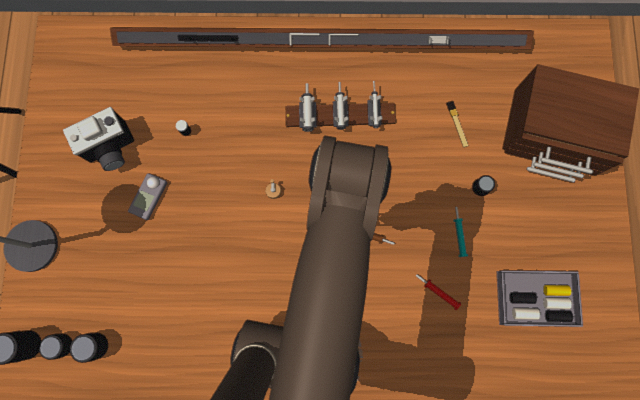

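View pics/t18c.png

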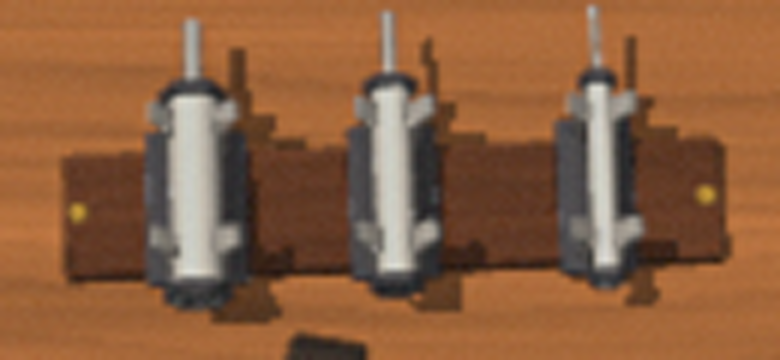

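View pics/s18c.png

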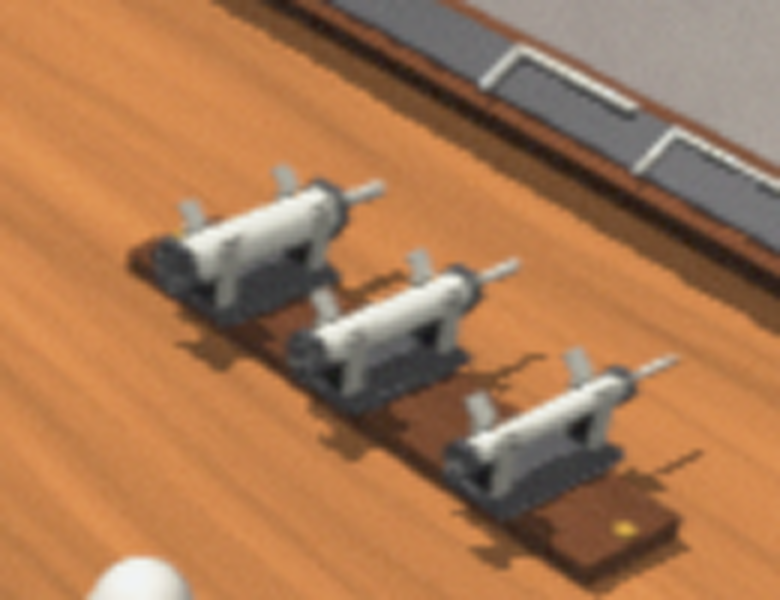

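Run:
```python
from h import *
T=bot.calibration("top");S=bot.calibration("side")
P1=T["K"]@np.c_[T["R"],T["t"]];P2=S["K"]@np.c_[S["R"],S["t"]]
for nm,a,b in (("stout",(192,19),(383,188)),("medium",(387,12),(517,265)),("slim",(593,7),(677,360)),("screwL",(78,212),(182,237)),("screwR",(706,195),(624,529))):
    u=np.array([[a[0]/6+275],[a[1]/6+80]]);v=np.array([[b[0]/6+337],[b[1]/6+126]])
    X=cv2.triangulatePoints(P1,P2,u,v); print(nm,(X[:3,0]/X[3,0]*1e3).round(1))
# bystanders before/after in top view
a=cv2.imread("pics/top0.png");b=cv2.imread("pics/t18.png")
for nm,(x,y) in dict(winder=(274,188),film=(484,185),brush=(457,123)).items():
    t=a[y-22:y+22,x-18:x+18]; r=cv2.matchTemplate(b[y-34:y+34,x-30:x+30],t,cv2.TM_CCOEFF_NORMED); _,m,_,l=cv2.minMaxLoc(r); print(nm,round(m,2),l[0]-12,l[1]-12)
a=cv2.imread("pics/side0.png");b=cv2.imread("pics/s18.png");x,y=361,228
r=cv2.matchTemplate(b[y-34:y+34,x-34:x+34],a[y-18:y+18,x-18:x+18],cv2.TM_CCOEFF_NORMED); print("dome",cv2.minMaxLoc(r)[1],np.array(cv2.minMaxLoc(r)[3])-16)
```

```text
stout [742.8  35.2  38.9]
medium [746.8 -56.1  39.6]
slim [ 750.8 -152.6   38.6]
screwL [657.8  88.5  10.5]
screwR [ 667.7 -207.3   14.2]
winder 0.99 0 0
film 0.87 0 0
brush 0.99 0 0
dome 0.9981818199157715 [0 0]
```

```bash
python3 -c "
from cell import bot
print(bot.finish_job())"
```

```text
the job is handed in; nothing more can be done
None
```

I put all three drivers into their own clips: slim in the narrow, medium in the middle and stout in the wide. I released each one, backed the arm clear, and handed the job in at about 22 s of the 120 s allowed.

**Seating:** At release, the gripper position put each barrel axis about 42 mm above the counter, which is the home height, with only about 1–2.5 N of vertical force left. The final wrist, side and top views show each barrel low between its leaves and parallel to its clip. For the middle clip, the lengthwise error came out at about 1 mm.

**Bystanders:** Before-and-after image matching found no shift of the winder, film can, lens brush or dome. The coloured look-alikes were not touched.

**Disagreements:**
- **Height check:** Triangulating the blade tips from the top and side views gave 39–40 mm instead of 42. The same check put the rail screws 1–4 mm too low, so I put this down to calibration and hand-picked points.
- **Wrist camera:** It read about 1.7 mm too far in x and y, and I corrected for this when placing.
- **Not tested:** I did not press each driver a second time to confirm its height by touch.

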